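# Stack a square lamp in the tilted assembly jig

## Task

Build up the square lamp in the pocket of the tilted assembly jig, ready for its screws: first the housing, open side up and fully home on the pocket floor, then the spacer flat on the housing, then the cover flat on the spacer with the lampholder up and its cable tongue towards the jig's cable channel. Set each part down without dropping it, let go, and leave the other things on the table where they are.

Things in the scene. Friction and masses are not known exactly. Their poses are not given: they have to be found in the camera images.
- nest: Table of the assembly jig: aluminium plate 116 x 112 mm on a dark steel base, sloping 30 degrees, low edge on the robot's side. Origin: centre of the pocket floor on the plate's upper face, 58 mm above the work surface. z is square to the plate (30 degrees off vertical), x runs up the slope, y level across it. The square pocket, 61 x 61 mm, has its sides along x and y.
- pocket_mouth (a point): Centre of the pocket's mouth, 60 mm from the pocket floor along the nest's z. The pocket is bounded only at its corners by four steel angle posts 60 mm tall, legs up to 15 mm long and 3 mm thick, the top 7 mm bent 4 mm outwards as a lead-in. Between the posts every side is open for 36 mm down to the plate, so that fingers can go in beside a part.
- cable_channel (a point): The jig's cable channel, the mark for the cover: a straight shallow channel, two steel ribs 4 mm tall and 14 mm apart with a dark strip between, running outwards from 35 to 77 mm from the pocket's centre on the +y side and sticking out 21 mm past the plate's edge. The point is mid-channel, at the ribs' tops.
- housing: Aluminium lamp housing standing on the table beside the jig: square tray 56 x 56 mm, 36 mm tall, closed floor, open top, 3 mm walls with two round holes each. Origin: centre of its underside; z up out of the open top, x and y square to the walls. About 90 g. Any quarter turn is good. Housings in the cardboard box are stock; the lamp with its cover on is finished.
- spacer: Grey plastic spacer frame lying flat on the table: square 56 x 56 mm, 12 mm thick, with a 34 mm round opening. Origin: centre of its underside, z square to it, x and y square to its edges. About 30 g. Any quarter turn is good.
- cover: Aluminium cover plate, lying flat on the table: 56 x 56 mm, 4 mm thick, with a black round lampholder 28 mm in diameter upright in its middle, from the plate to 40 mm above the underside (a 38 mm flange fills the lowest 3 mm above the plate). Origin: centre of the underside, z up along the lampholder; x points to the edge with the cable tongue. About 70 g.
- cover_tongue (a point): The outer end of the cover's cable tongue: a tab 18 mm wide sticking 14 mm out of the middle of the cover's +x edge, with two little ears up to 8 mm above the underside. The point is 42 mm from the cover's centre.
- tape: Bystander: roll of black tape, 52 mm across, 19 mm tall. Origin: centre of its underside.
- pliers: Bystander: pliers with red handles, 180 mm long, lying flat, 14 mm high. Origin: near the middle, on the underside; x towards the jaws.
- screwdriver: Bystander: screwdriver with a black handle, 170 mm long, 26 mm high. Origin: its middle, on the underside; x towards the tip.
- pen: Bystander: marker pen 140 mm long, 15 mm high. Origin: near the middle, on the underside; x along it.
- finished_lamp: Bystander: a finished lamp (housing, spacer and cover screwed together), 56 x 56 mm, 88 mm tall, standing beyond the jig. Origin: centre of its underside.
- screw_tin: Bystander: open round tin of screws, 76 mm across, 24 mm tall, beyond the jig. Origin: centre of its underside.
Things that resemble listed ones, but are neither listed nor needed, are in the scene too. What is shaped like the cover but yellow is not meant. Leave any red look-alike of the housing alone.

How it is judged (in metres and radians):
On the way, in this order (a step that is already met when the one before it is completed fails the run):
1. the housing is fully home in the jig's pocket, let go (z of housing in the frame of nest between -0.0025 and 0.0025 m and x of housing in the frame of nest between -0.004 and 0.004 m and y of housing in the frame of nest between -0.004 and 0.004 m and angle between the z axis of housing and the z axis of nest, either way round below 0.06 rad and angle between housing's own z axis and vertical below 1 rad and (angle between the x axis of housing and the x axis of nest, either way round below 0.12 rad or angle between the x axis of housing and the y axis of nest, either way round below 0.12 rad) and contact force between the fingers and housing below 0.1 N and linear speed of housing below 0.02 m/s), for 0.2 s.
2. the spacer lies flat on the housing in the pocket, let go (z of housing in the frame of nest between -0.0025 and 0.0025 m and x of housing in the frame of nest between -0.004 and 0.004 m and y of housing in the frame of nest between -0.004 and 0.004 m and angle between the z axis of each of housing, spacer and the z axis of nest, either way round below 0.06 rad and angle between each of housing, spacer's own z axis and vertical below 1 rad and (angle between the x axis of housing and the x axis of nest, either way round below 0.12 rad or angle between the x axis of housing and the y axis of nest, either way round below 0.12 rad) and z of spacer in the frame of nest between 0.033 and 0.039 m and x of spacer in the frame of nest between -0.004 and 0.004 m and y of spacer in the frame of nest between -0.004 and 0.004 m and (angle between the x axis of spacer and the x axis of nest, either way round below 0.12 rad or angle between the x axis of spacer and the y axis of nest, either way round below 0.12 rad) and contact force between the fingers and spacer below 0.1 N and linear speed of spacer below 0.02 m/s), for 0.2 s.
At the end, for the whole second after the job is handed in: Housing, spacer and cover lie stacked in the jig's pocket, let go and at rest: each within 4 mm of its middle, flat within 0.06 rad, square within 0.12 rad, at 0, 36 and 48 mm above the pocket floor within 2.5, 3 and 3.5 mm; right way up, the tongue towards the cable channel (all of step 2 and contact force between the fingers and housing below 0.1 N and linear speed of each of housing, cover below 0.02 m/s and z of cover in the frame of nest between 0.0445 and 0.0515 m and x of cover in the frame of nest between -0.004 and 0.004 m and y of cover in the frame of nest between -0.004 and 0.004 m and angle between the z axis of cover and the z axis of nest, either way round below 0.06 rad and angle between cover's own z axis and vertical below 1 rad and angle between the x axis of cover and the y axis of nest, either way round below 0.12 rad and y of cover_tongue in the frame of nest above 0.035 m and contact force between the fingers and cover below 0.1 N); the robot touches nothing.
It fails at once if a lamp part is dropped or thrown (let go and moving faster than 0.6 m/s, as after a fall of about 18 mm) ((contact force between anything else and housing below 0.05 N and linear speed of housing above 0.6 m/s) or (contact force between anything else and spacer below 0.05 N and linear speed of spacer above 0.6 m/s) or (contact force between anything else and cover below 0.05 N and linear speed of cover above 0.6 m/s)).
It fails at once if another thing on the table is moved by more than 20 mm (distance of any of tape, pliers, screwdriver, pen, finished_lamp, screw_tin from where it was at the start of the episode above 0.02 m).
It also fails if it takes over 72 s, if anything falls off the work surface, if the arm or the gripper's body presses on something with over 40 N, if the wrist force passes 120 N, or if a joint passes its speed limit or range.

## Robot

A 6-joint arm with a two-finger parallel gripper is mounted at the origin on the work surface. World frame = base frame: x ahead of the robot, y to its left, z up, the work surface at z = 0. Lengths are in mm, angles in rad, forces in N, time in s.
With the tool pointing down it reaches from about 275 to 825 mm from the base axis. Payload 4.9 kg.
Tool frame: the origin (TCP) lies at the very end of the fingers, on their centre line; the grasp point (between the pads) lies 19 mm behind it; z points along the fingers, y is the direction in which the jaws open and shut (so a half turn about z gives the same grasp; the last joint's range is limited). The gripper opens to 85 mm and grips with 20 to 120 N. Pads are 22 mm wide; open, the fingers measure 114 mm over their backs; the gripper's body (76 mm by 85 mm) begins 54 mm behind the grasp point. The pads swing forward as they close: fully open they stand 13 mm farther back than shut.
Start: joints at [-1.316, 0.326, -0.193, 1.052, 0, 1.437], TCP at [208.506, -508.963, 231.281] pointing down, gripper open.
Joint ranges: [-2.65, 2.65], [-0.97, 1.79], [-1.3, 1.35], [-1.93, 2.1], [-1.47, 1.37], [-3.14, 3.14]. Speed limits (rad/s): [2.57, 2.57, 3.14, 3.14, 3.14, 3.14].

## Interface

Orientations are given as [roll, pitch, yaw] about the fixed x, y, z axes, in that order (R = Rz(yaw) Ry(pitch) Rx(roll)).
In Python, from bench import bot, solve_ik, imaging gives the robot as it stands. Calls block until the motion is done:
- bot.move_ptp(position, orientation): joint-space move of the TCP to a pose.
- bot.movel(position, rot=None, max_speed=150, threshold=None): straight line of the TCP; rot=None keeps the orientation; max_speed is the mean speed in mm/s. With threshold (N) it stops when the force on the tool has changed by that much, and returns True; else False.
- bot.move_j(angles): joint-space move.
- bot.grip(opening, effort=None): opening from 0.0 (shut) to 1.0 (fully open); effort is the grip in N (None keeps the last); returns when the fingers have stopped.
- bot.dwell(seconds).
- solve_ik(position, orientation): joint angles nearest the present ones, or None.
- bot.get_state(): the state.
- imaging.capture(name): name is "side" or "top" or "wrist"; returns the picture (400x640x3 uint8, blue, green, red); there is no depth.
- imaging.camera_model(name): a dict with "K" (3x3 intrinsics, pixels), "position" and "rotation" of the camera in the world. Camera axes: x right, y up, looking along -z (the intrinsics and any distortion apply to the point x, -y, -z); pixel columns grow to the right and rows downward; lengths in mm; the calibration is good to about 2 mm. The wrist camera is an equidistant fisheye: a pixel r from the principal point sees the ray r / f radians off the axis. A picture is of the moment at which its call begins: read the wrist's pose just before it. camera_model takes no time and is no camera call; for the wrist camera it gives the pose at the moment of the call.
A pose or a line that the arm cannot do raises bot.IKError and nothing moves.
- bot.sign_off(): hands the job in, once; it reports no verdict.
The state is a dict: "t": time; "qpos": joint angles; "joint_velocities": joint speeds; "effort": joint torques, N m; "tcp_pos": TCP position; "orientation": TCP orientation; "contact_force": force on the tool from outside, world axes, zero at the start; "wrist_torque": the same for the moment, N m; "opening": opening from 0.0 (shut) to 1.0 (fully open).
Only numpy, scipy, OpenCV 4.12 (cv2) and the standard library are available. Lean on these libraries where they do the work, as an engineer would, in place of code of your own. Each camera call takes 0.05 s, during which the arm holds its last target.

## Working session

There is one attempt and no reset: what is moved stays moved. The work goes in short steps, each a Python script; the robot and the scene stay as the last script left them, time stands still between calls to the robot, and variables do not carry over. Pictures are saved under pics/ and viewed, and the job is handed in when it is done.

```bash
ls; mkdir -p pics
python3 - <<'E'
from bench import bot, solve_ik, imaging
import cv2, numpy as np
np.set_printoptions(precision=4,suppress=True)
for n in ["side","top","wrist"]:
    m=imaging.camera_model(n); print(n,m)
    cv2.imwrite(f"pics/{n}0.png",imaging.capture(n))
print(bot.get_state())
E
```

```text
pics
side {'K': array([[481.5124,   0.    , 318.9596],
       [  0.    , 481.5124, 203.6655],
       [  0.    ,   0.    ,   1.    ]]), 'position': array([-136.864 ,  724.4405, 1124.7498]), 'rotation': array([ 0.7685,  0.0001, -2.3944])}
top {'K': array([[421.4338,   0.    , 323.0309],
       [  0.    , 421.4338, 198.5942],
       [  0.    ,   0.    ,   1.    ]]), 'position': array([ 338.4713,   26.5013, 1164.6019]), 'rotation': array([ 0.1891, -0.0235, -1.5421])}
wrist {'K': array([[309.7069,   0.    , 320.0631],
       [  0.    , 309.7069, 200.1137],
       [  0.    ,   0.    ,   1.    ]]), 'position': array([ 275.4786, -481.1328,  372.73  ]), 'rotation': array([-0.289 ,  0.0008, -1.182 ])}
{'t': 0.15, 'qpos': array([-1.3162,  0.3268, -0.1933,  1.052 ,  0.    ,  1.4366]), 'joint_velocities': array([-0.0002, -0.0021,  0.0035, -0.0002, -0.0006,  0.0004]), 'effort': array([  0.0004, -44.3701,  26.2665,   0.0104,  -0.0002,   0.    ]), 'tcp_pos': array([ 208.3973, -508.5181,  230.6744]), 'orientation': array([-3.1403, -0.0002,  0.3888]), 'contact_force': array([-1.3274,  0.4914, -0.5905]), 'wrist_torque': array([-0.0251, -0.0808, -0.03  ]), 'opening': 1.0017357735076133}
```

View pics/side0.png

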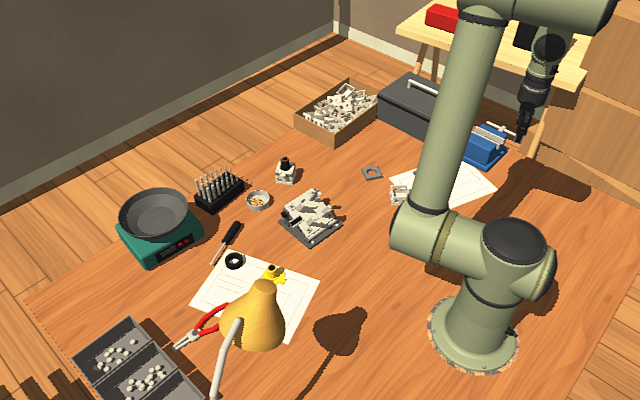

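View pics/top0.png

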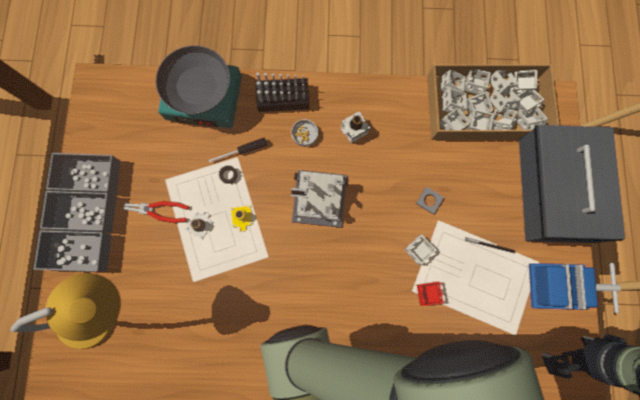

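View pics/wrist0.png

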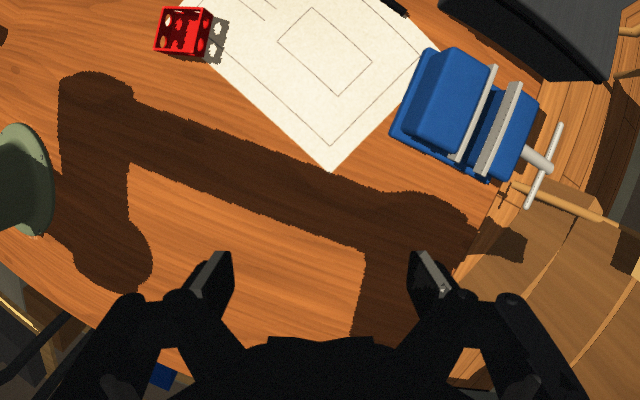

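```bash
cat > h.py <<'E'
import numpy as np, cv2
from scipy.spatial.transform import Rotation as Ro
from bench import bot, solve_ik, imaging
np.set_printoptions(precision=4,suppress=True)
D=np.diag([1.,-1,-1])
def R(rpy): return Ro.from_euler('xyz',rpy).as_matrix()
def proj(m,P):
    P=np.atleast_2d(P); c=(P-m['position'])@R(m['rotation'])@D
    K=m['K']
    if m.get('fish'):
        rr=np.linalg.norm(c[:,:2],axis=1); th=np.arctan2(rr,c[:,2]); d=c[:,:2]/np.maximum(rr,1e-9)[:,None]*th[:,None]
        return d*K[0,0]+K[:2,2]
    return c[:,:2]/c[:,2:]*K[0,0]+K[:2,2]
def ray(m,uv):
    K=m['K']; d=(np.asarray(uv,float)-K[:2,2])/K[0,0]
    if m.get('fish'):
        th=np.linalg.norm(d); v=np.array([*(d/max(th,1e-9)*np.sin(th)),np.cos(th)])
    else: v=np.array([*d,1.])
    return R(m['rotation'])@D@v
def atz(m,uv,z):
    v=ray(m,uv); return m['position']+v*(z-m['position'][2])/v[2]
def cam(n):
    m=dict(imaging.camera_model(n)); m['fish']=(n=='wrist'); return m
E
python3 - <<'E'
from h import *
t=cam('top'); s=cam('side')
print('origin',proj(t,[0,0,0]),proj(s,[0,0,0]))
for n,uv,z in [('nest',(320,198),60),('cover',(200,224),20),('spacer',(430,200),12),('housing',(422,249),36),('yellow',(241,217),20),('tape',(230,174),19),('tin',(304,133),24)]:
    P=atz(t,uv,z); print(n,P, 'side px',proj(s,P))
im=cv2.imread('pics/top0.png')
def crop(im,x,y,w,h,f,name):
    cv2.imwrite(name,cv2.resize(im[y:y+h,x:x+w],None,fx=f,fy=f,interpolation=cv2.INTER_CUBIC))
crop(im,160,140,200,140,4,'pics/c1.png'); crop(im,380,170,160,150,4,'pics/c2.png')
si=cv2.imread('pics/side0.png'); crop(si,220,140,200,150,4,'pics/c3.png')
E
```

```text
origin [[318.9036 413.9401]] [[470.8701 332.6112]]
nest [551.9169  14.7565  60.    ] side px [[311.3726 213.3551]]
cover [476.9466 337.9158  20.    ] side px [[248.4989 302.9232]]
spacer [ 565.7214 -293.8529   12.    ] side px [[370.494  172.4795]]
housing [ 426.4478 -263.028    36.    ] side px [[398.967  191.4689]]
yellow [499.6717 228.3583  20.    ] side px [[272.6212 273.4088]]
tape [619.5517 266.8896  19.    ] side px [[234.2205 258.4641]]
tin [745.1352  65.4003  24.    ] side px [[256.8864 199.4804]]
```

View pics/c1.png

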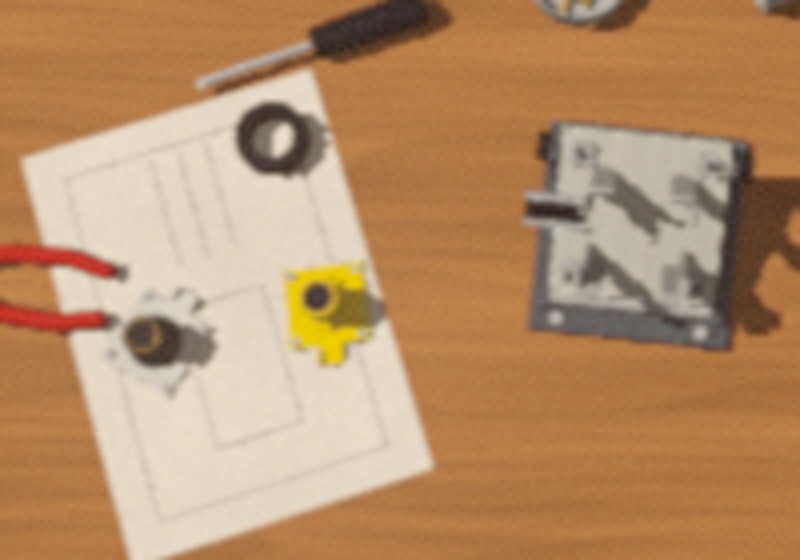

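View pics/c2.png

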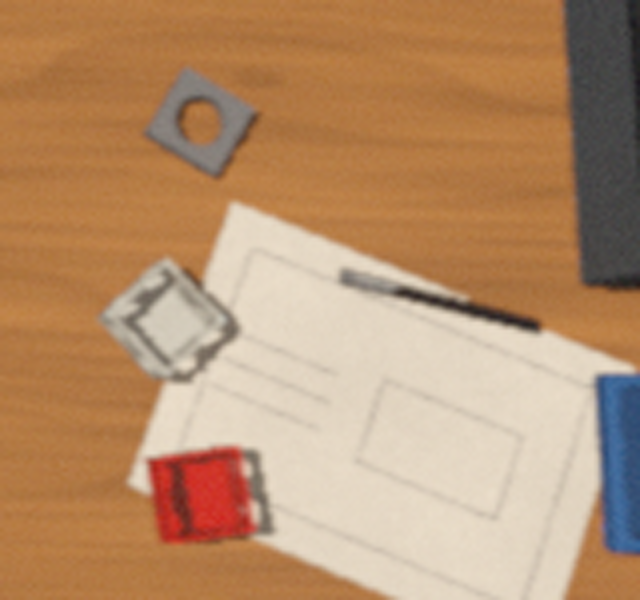

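View pics/c3.png

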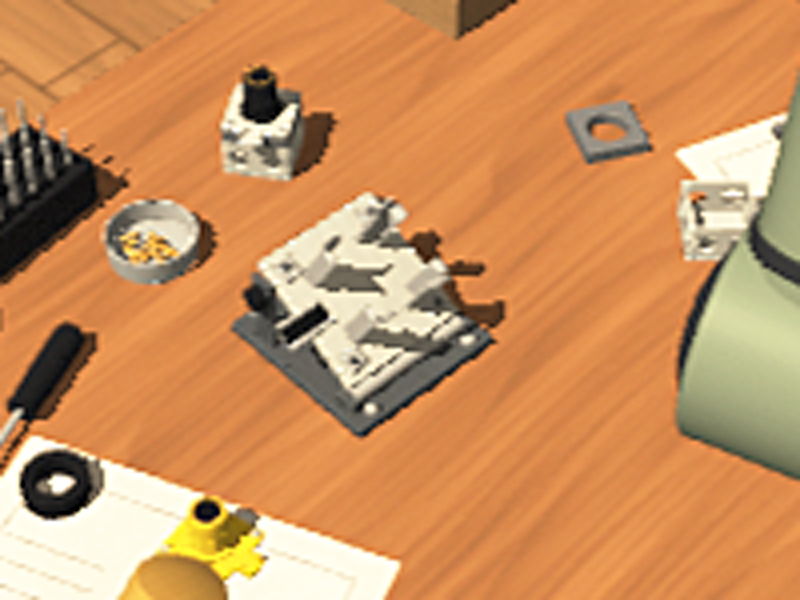

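```bash
cat >> h.py <<'E'
import pickle
def snap(tag):
    m=cam('wrist'); im=imaging.capture('wrist'); cv2.imwrite(f'pics/{tag}.png',im); pickle.dump(m,open(f'pics/{tag}.pkl','wb')); return m,im
def load(tag): return pickle.load(open(f'pics/{tag}.pkl','rb')), cv2.imread(f'pics/{tag}.png')
DOWN=np.pi
E
python3 - <<'E'
from h import *
print(solve_ik([420,-290,250],[np.pi,0,0]))
bot.move_ptp([420,-290,250],[np.pi,0,0]); print(bot.get_state()['t'])
bot.dwell(0.2)
m,im=snap('w1'); print(m)
E
```

```text
[-0.749   0.2405 -0.2615  1.0688  0.      2.3926]
1.3167
{'K': array([[309.7069,   0.    , 320.0631],
       [  0.    , 309.7069, 200.1137],
       [  0.    ,   0.    ,   1.    ]]), 'position': array([ 491.9962, -291.1003,  391.9689]), 'rotation': array([-0.2892, -0.0003, -1.5725]), 'fish': True}
```

View pics/w1.png

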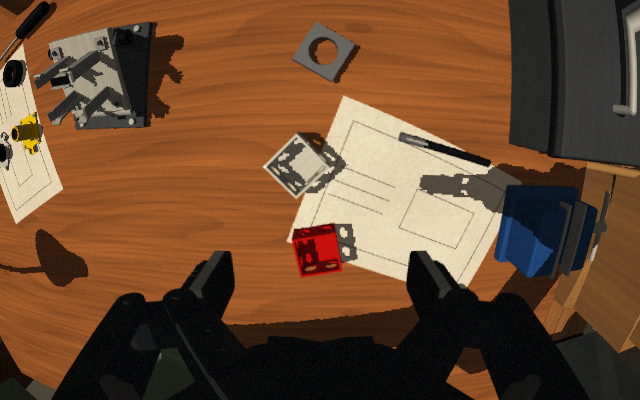

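Run:
```python
from h import *
m,im=load('w1')
a=im[120:290,250:360]; b=im[10:95,280:370]
cv2.imwrite('pics/z1.png',cv2.resize(a[:90],None,fx=6,fy=6,interpolation=cv2.INTER_CUBIC))
cv2.imwrite('pics/z2.png',cv2.resize(b,None,fx=6,fy=6,interpolation=cv2.INTER_CUBIC))
```

```text
(no output)
```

View pics/z1.png

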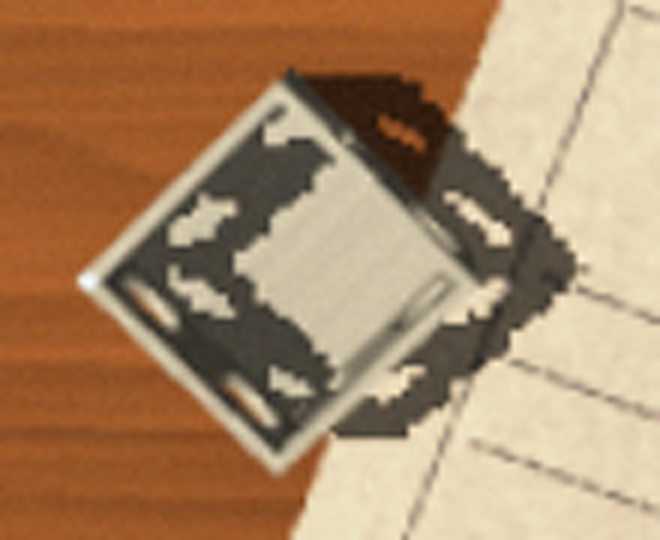

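View pics/z2.png

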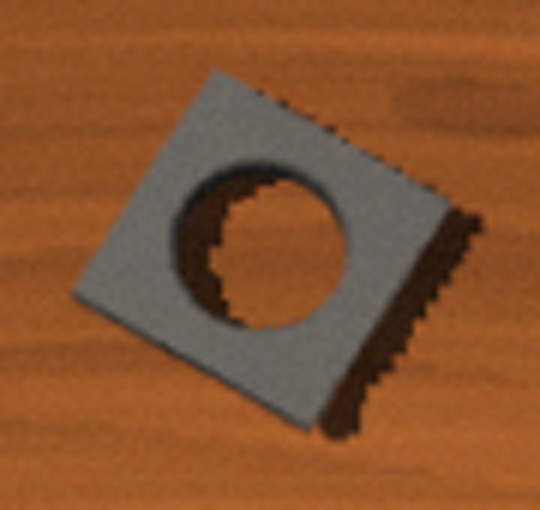

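```bash
cat >> h.py <<'E'
from scipy.optimize import least_squares
def fitsq(m,corn,z,half=28.):
    """corn: 4 px in cyclic order; fit x,y,yaw of square at height z"""
    W=np.array([atz(m,c,z)[:2] for c in corn]); c0=W.mean(0); a0=np.arctan2(*(W[0]-c0)[::-1])
    base=half*np.sqrt(2)
    sgn=np.sign(np.cross(W[0]-c0,W[1]-c0))
    def f(p): 
        a=p[2]+sgn*np.arange(4)*np.pi/2
        P=np.c_[p[0]+base*np.cos(a),p[1]+base*np.sin(a),np.full(4,z)]
        return (proj(m,P)-corn).ravel()
    r=least_squares(f,[*c0,a0]); yaw=(r.x[2]-np.pi/4+np.pi/4)%(np.pi/2)-np.pi/4
    print('sides',np.linalg.norm(W-np.roll(W,1,0),axis=1),'rms px',np.sqrt(np.mean(r.fun**2)))
    return np.array([r.x[0],r.x[1],yaw])
def zc(lst,ox,oy,f): return np.array([[ox+(x+.5)/f-.5,oy+(y+.5)/f-.5] for x,y in lst])
E
python3 - <<'E'
from h import *
m,im=load('w1')
H=fitsq(m,zc([(288,78),(478,285),(278,470),(85,280)],250,120,6),36); print('housing',H)
S=fitsq(m,zc([(216,70),(453,205),(313,430),(75,293)],280,10,6),12); print('spacer',S)
np.save('pics/HS.npy',[H,S])
t=cam('top')
for o,z,h in ((H,36,0),(S,12,0)): print(proj(t,[o[0],o[1],z]))
for y in (0,-.0): print(proj(m,[340,-285,36]))
# nest ik tests
for d in (0,1.57,-1.57,3.14):
  for p in ([550,15,58],[500,15,150]):
    q=Ro.from_matrix(R([0,-np.pi/6,0])@R([np.pi,0,d])).as_euler('xyz'); print(d,p,q,solve_ik(p,q))
E
```

```text
sides [56.3395 54.4709 54.5648 53.9651] rms px 0.6348149160540129
housing [ 427.4267 -263.5165    0.7533]
sides [55.4362 55.6707 55.6556 55.8338] rms px 0.1810613673004598
spacer [ 566.4904 -295.6667   -0.5397]
[[422.1756 248.639 ]]
[[430.6389 199.7514]]
[[315.287  235.5417]]
[[315.287  235.5417]]
0 [550, 15, 58] [ 3.1416 -0.5236  0.    ] [-0.1481  0.3233 -0.9876 -0.259   0.0739  3.0131]
0 [500, 15, 150] [ 3.1416 -0.5236  0.    ] [-0.1697  0.0246 -0.9897  0.0391  0.0846  2.9943]
1.57 [550, 15, 58] [ 2.618  -0.0004  1.5701] [-0.1481  0.3233 -0.9876 -0.259   0.0739  1.4431]
1.57 [500, 15, 150] [ 2.618  -0.0004  1.5701] [-0.1697  0.0246 -0.9897  0.0391  0.0846  1.4243]
-1.57 [550, 15, 58] [-2.618  -0.0004 -1.5701] [-0.1481  0.3233 -0.9876 -0.259   0.0739 -1.7001]
-1.57 [500, 15, 150] [-2.618  -0.0004 -1.5701] [-0.1697  0.0246 -0.9897  0.0391  0.0846 -1.7189]
3.14 [550, 15, 58] [3.1407 0.5236 3.1398] [-0.1481  0.3233 -0.9876 -0.259   0.0739 -0.1269]
3.14 [500, 15, 150] [3.1407 0.5236 3.1398] [-0.1697  0.0246 -0.9897  0.0391  0.0846 -0.1457]
```

Run:
```python
from h import *
nz=np.array([-.5,0,.8660254])
p=np.array([552,15,58])+200*nz
bot.move_ptp(p,[np.pi,-np.pi/6,0]); bot.dwell(0.2)
m,im=snap('w2'); print(m['position'],m['rotation'],bot.get_state()['t'],bot.get_state()['tcp_pos'])
cv2.imwrite('pics/z3.png',cv2.resize(im[90:290,200:440],None,fx=3.3,fy=3,interpolation=cv2.INTER_CUBIC))
```

```text
[444.2595  14.0079 390.8947] [ 0.2346 -0.0005 -1.5724] 2.9917 [452.6165  14.1542 231.3213]
```

View pics/w2.png

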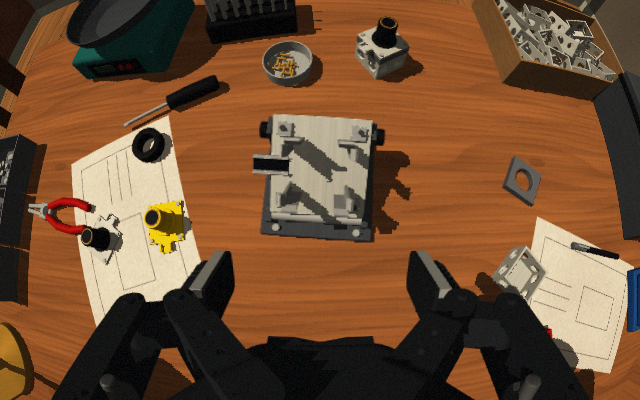

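Run:
```python
from h import *
m,im=load('w2')
cv2.imwrite('pics/z4.png',cv2.resize(im[105:245,245:395],None,fx=4.2,fy=4.2,interpolation=cv2.INTER_CUBIC))
cv2.imwrite('pics/z5.png',cv2.resize(im[180:270,60:195],None,fx=5.5,fy=5.5,interpolation=cv2.INTER_CUBIC))
```

```text
(no output)
```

View pics/z4.png

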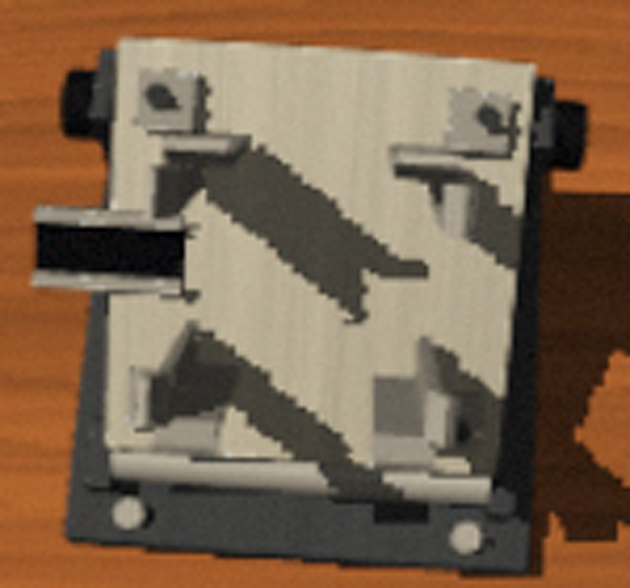

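View pics/z5.png

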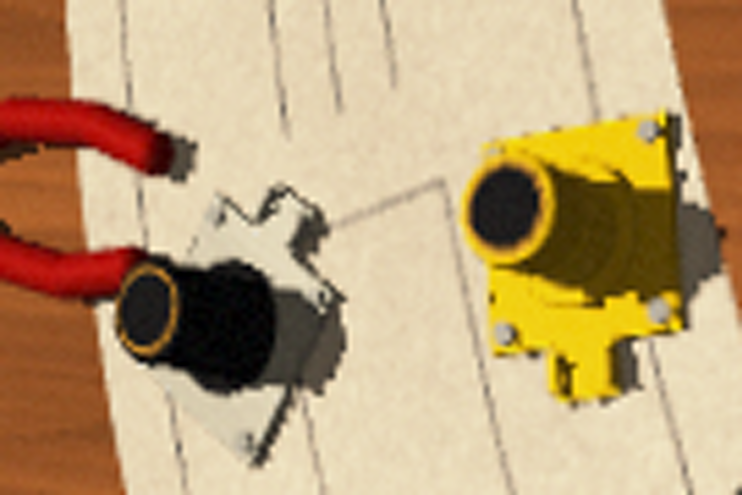

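```bash
cat >> h.py <<'E'
def nestT(n):
    """n=[x,y,yaw]; returns 4x3? rotation,origin"""
    Rn=R([0,-np.pi/6,n[2]]); return Rn,np.array([n[0],n[1],58.])
def n2w(n,P):
    Rn,o=nestT(n); return np.atleast_2d(P)@Rn.T+o
E
python3 - <<'E'
from h import *
m,im=load('w2')
px=zc([(118,38),(535,63),(109,450),(492,476),(36,247)],245,105,4.2)
def model(p): 
    o=p[3]
    return n2w(p,[[58+o,56,0],[58+o,-56,0],[-58+o,56,0],[-58+o,-56,0],[0,77,4]])
f=lambda p:(proj(m,model(p))-px).ravel()
r=least_squares(f,[552,15,0,0]); print(r.x); print(r.fun.reshape(-1,2)*4.2)
n=r.x[:3]
np.save('pics/nest.npy',n)
f=5; big=cv2.resize(im[105:245,245:395],None,fx=f,fy=f,interpolation=cv2.INTER_CUBIC)
def dr(P,col,cl=False):
    q=proj(m,n2w(n,P)); q=((q-[245,105]+.5)*f-.5).round().astype(int)
    cv2.polylines(big,[q.reshape(-1,1,2)],cl,col,1)
dr([[58,56,0],[58,-56,0],[-58,-56,0],[-58,56,0]],(0,255,0),True)
for sx in(1,-1):
  for sy in (1,-1):
    c=30.5
    for z,d in((0,0),(53,0),(60,4)):
      col={0:(255,0,0),53:(0,0,255),60:(255,0,255)}[z]
      # legs inner face lines
      dr([[sx*(c+d),sy*(c-12),z],[sx*(c+d),sy*(c+(0)),z]],col); dr([[sx*(c-12),sy*(c+d),z],[sx*(c),sy*(c+d),z]],col)
    dr([[sx*c,sy*c,0],[sx*c,sy*c,53]],(0,255,255))
dr([[7,35,4],[7,77,4]],(0,255,0));dr([[-7,35,4],[-7,77,4]],(0,255,0))
cv2.imwrite('pics/o1.png',big)
t=cam('top'); print(proj(t,n2w(n,[[58,56,0],[58,-56,0],[0,77,4],[-58,56,0]])))
E
```

```text
[563.4193  14.5817  -0.0704  -0.7068]
[[-0.817   0.077 ]
 [ 1.6032  0.7052]
 [-2.7694 -0.4186]
 [ 5.5268  0.2247]
 [-3.5965 -1.2318]]
[[301.1246 170.9919]
 [343.419  175.3185]
 [291.4345 191.4738]
 [297.7027 211.9354]]
```

View pics/o1.png

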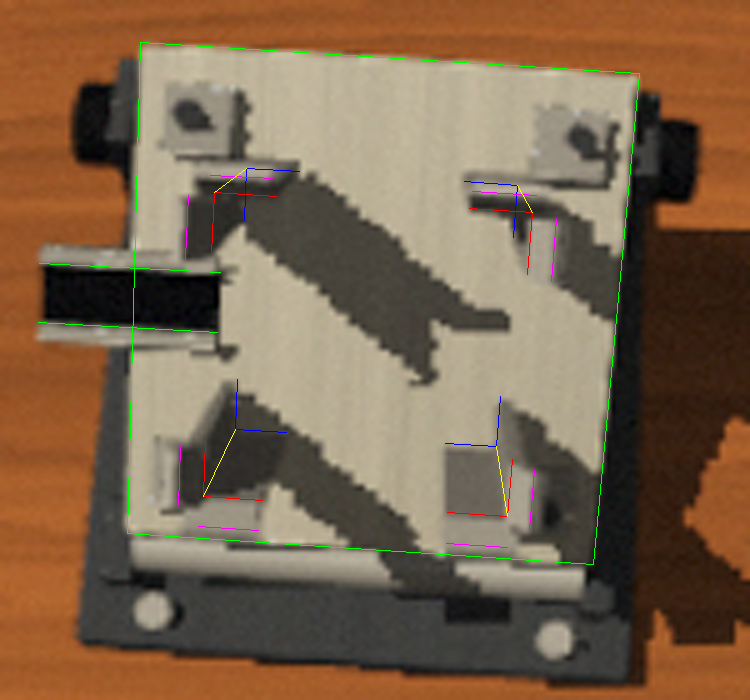

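Run:
```python
from h import *
H=np.load('pics/HS.npy')[0]
o=[np.pi,0,H[2]]
bot.move_ptp([H[0],H[1],130],o)
bot.movel([H[0],H[1],60],max_speed=200); 
print(bot.movel([H[0],H[1],7],max_speed=80,threshold=15), bot.get_state()['contact_force'])
bot.grip(0.0,50); s=bot.get_state(); print(s['opening'],s['t'],s['tcp_pos'],s['contact_force'])
bot.movel([H[0],H[1],70],max_speed=120); bot.dwell(.1)
m,im=snap('w3'); s=bot.get_state(); print(s['opening'],s['t'],s['tcp_pos'],s['orientation'],s['contact_force'])
```

```text
False [0.07   0.1338 0.0538]
0.6471462239142703 5.85 [ 427.846  -263.8353    7.7089] [-0.0186  0.4882  5.6597]
0.6444852989637879 6.675 [ 426.729  -262.9627   69.0225] [-3.1396  0.0003  0.7533] [ 0.572   0.6078 -0.8082]
```

View pics/w3.png

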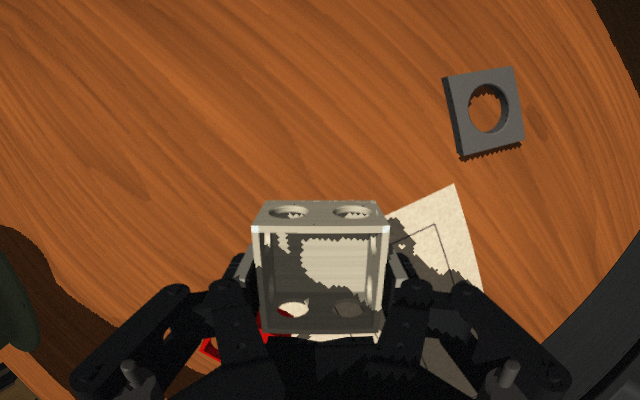

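Run:
```python
from h import *
m,im=load('w3')
cv2.imwrite('pics/z6.png',cv2.resize(im[190:350,235:405],None,fx=4,fy=4,interpolation=cv2.INTER_CUBIC))
```

```text
(no output)
```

View pics/z6.png

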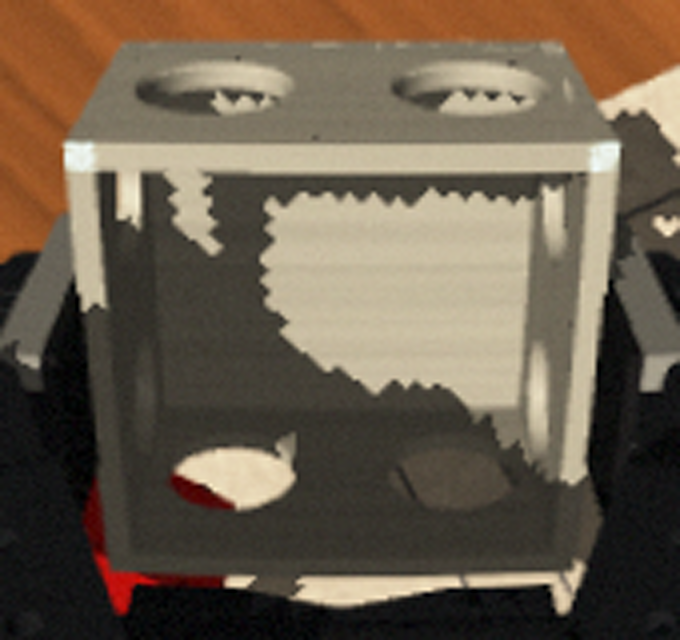

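Run:
```python
from h import *
m,im=load('w3')
tcp=np.array([426.729,-262.9627,69.0225]); Rt=R([-3.1396,.0003,.7533])
px=zc([(65,143),(620,143),(122,43),(564,43),(107,573),(578,573)],235,190,4)
# tool frame: x fwd, z down; housing up = -z. p = dx,dy,z of underside rel TCP (tool z), yaw
def mod(p):
    P=[]
    for x,y,h in ((28,28,36),(28,-28,36),(28,28,0),(28,-28,0),(-28,28,36),(-28,-28,36)):
        c,s=np.cos(p[3]),np.sin(p[3]); P.append([p[0]+c*x-s*y,p[1]+s*x+c*y,p[2]-h])
    return np.array(P)@Rt.T+tcp
for sg in (1,-1):
    f=lambda p:(proj(m,mod(p))-(px if sg==1 else px[[1,0,3,2,5,4]])).ravel()
    r=least_squares(f,[0,0,8,0]); print(sg,r.x,r.cost); print(r.fun.reshape(-1,2))
```

```text
1 [-201.8929    0.8719  443.0917    3.136 ] 20259.04368770764
[[ 55.552   41.0095]
 [-55.3443  40.8555]
 [ 41.9622  57.8514]
 [-42.0723  57.7044]
 [ 44.3919 -91.7372]
 [-44.4854 -91.8984]]
-1 [-0.0498  0.0628  7.7136  0.0006] 0.9475813093740357
[[ 0.5281  0.2028]
 [-0.2968  0.1858]
 [-0.5206 -0.3647]
 [ 0.2292 -0.3959]
 [-0.6381  0.0876]
 [ 0.6366  0.1385]]
```

```bash
cat >> h.py <<'E'
def place_ori(n,k): 
    Rn,_=nestT(n); return Ro.from_matrix(Rn@R([np.pi,0,k])).as_euler('xyz')
E
python3 - <<'E'
from h import *
n=np.load('pics/nest.npy'); o=place_ori(n,np.pi/2); print(o)
P=lambda z:n2w(n,[0,0,z])[0]
bot.movel([427,-263,140],max_speed=250)
print(solve_ik(P(140),o),solve_ik(P(8),o))
bot.move_ptp(P(140),o); bot.dwell(.2)
m,im=snap('w4'); s=bot.get_state(); print(s['t'],s['opening'],s['tcp_pos']-P(140),s['orientation']-o,s['contact_force'])
E
```

```text
[2.618  0.     1.5004]
[-0.128  -0.0439 -0.9554  0.1364  0.0288  1.5209] [-0.1185  0.3187 -0.9585 -0.2295  0.0241  1.5291]
8.475 0.6404909343101881 [ 0.4616 -0.9379 -0.128 ] [ 0.0005  0.     -0.0018] [-0.1878 -0.298  -1.7473]
```

View pics/w4.png

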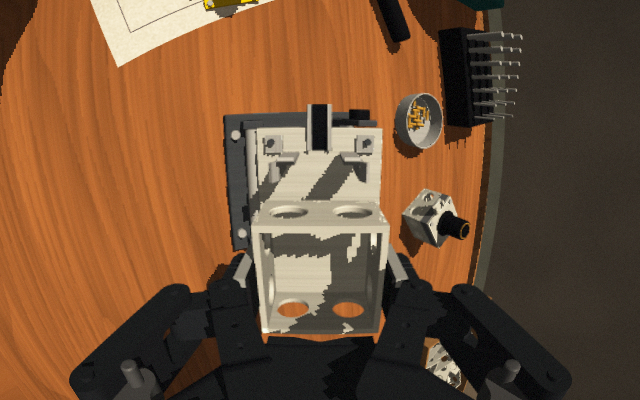

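Run:
```python
from h import *
n=np.load('pics/nest.npy'); m,im=load('w4')
f=5; x0,y0=225,95; big=cv2.resize(im[y0:y0+115,x0:x0+160],None,fx=f,fy=f,interpolation=cv2.INTER_CUBIC)
def dr(P,col,cl=False):
    q=proj(m,n2w(n,P)); q=((q-[x0,y0]+.5)*f-.5).round().astype(int)
    cv2.polylines(big,[q.reshape(-1,1,2)],cl,col,1)
dr([[58,56,0],[58,-56,0],[-58,-56,0],[-58,56,0]],(0,255,0),True)
c=30.5
for sx in(1,-1):
  for sy in (1,):
    for z,d in((0,0),(53,0),(60,4)):
      col={0:(255,0,0),53:(0,0,255),60:(255,0,255)}[z]
      dr([[sx*(c+d),sy*(c-12),z],[sx*(c+d),sy*(c+(0)),z]],col); dr([[sx*(c-12),sy*(c+d),z],[sx*(c),sy*(c+d),z]],col)
dr([[7,35,4],[7,77,4]],(0,255,0));dr([[-7,35,4],[-7,77,4]],(0,255,0))
cv2.imwrite('pics/o2.png',big)
```

```text
(no output)
```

View pics/o2.png

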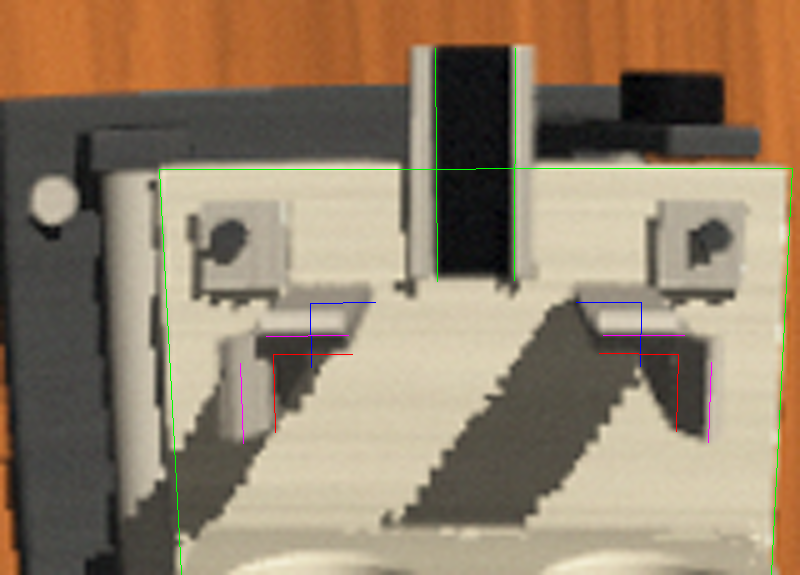

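Run:
```python
from h import *
n=np.load('pics/nest.npy'); Rn,_=nestT(n)
P=lambda z:n2w(n,[-0.3,0.8,z])[0]
def rep(tag):
    s=bot.get_state(); print(tag,s['t'],'nestpos',(s['tcp_pos']-np.array([n[0],n[1],58]))@Rn,'F',s['contact_force']@Rn,s['opening'])
bot.movel(P(72),max_speed=200); rep('72')
h=bot.movel(P(20),max_speed=60,threshold=8); rep(h)
h=bot.movel(P(5),max_speed=25,threshold=8); rep(h)
bot.dwell(.1); rep('d')
```

```text
72 8.9667 nestpos [-1.1617  0.5651 71.7268] F [-0.471   0.05   -0.3157] 0.6425587982095922
False 9.9833 nestpos [-0.2428  0.8362 20.1307] F [-0.9353  0.134  -1.1877] 0.6431263168464487
True 10.4833 nestpos [-0.1437  0.8063  8.0085] F [0.4988 1.0118 5.9796] 0.6426802750652392
d 10.5833 nestpos [-0.1362  0.8327  8.0139] F [0.6234 0.0708 5.7043] 0.6473748750507899
```

Run:
```python
from h import *
n=np.load('pics/nest.npy'); Rn,_=nestT(n)
P=lambda z:n2w(n,[-0.1,0.8,z])[0]
bot.grip(0.85); s=bot.get_state(); print(s['t'],s['opening'],s['contact_force'])
bot.dwell(.25)
bot.movel(P(150),max_speed=200); bot.dwell(.15)
m,im=snap('w5'); s=bot.get_state(); print(s['t'],s['contact_force'])
cv2.imwrite('pics/z7.png',cv2.resize(im[95:235,225:395],None,fx=4.5,fy=4.2,interpolation=cv2.INTER_CUBIC))
```

```text
10.9 0.8530085206703457 [ 0.6492  0.5469 -0.6738]
12.2083 [-0.3168  0.1403 -0.2826]
```

View pics/w5.png

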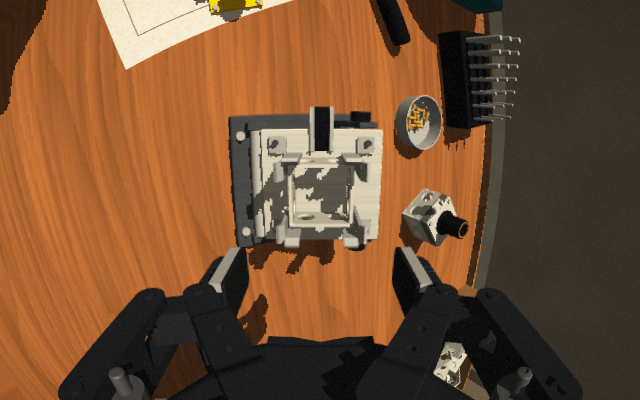

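```bash
cat >> h.py <<'E'
def overlay(tag,out,x0,y0,w,h,f,polys):
    m,im=load(tag); n=np.load('pics/nest.npy')
    big=cv2.resize(im[y0:y0+h,x0:x0+w],None,fx=f,fy=f,interpolation=cv2.INTER_CUBIC)
    for P,col in polys:
        q=proj(m,n2w(n,P)); q=((q-[x0,y0]+.5)*f-.5).round().astype(int)
        cv2.polylines(big,[q.reshape(-1,1,2)],True,col,1)
    cv2.imwrite(out,big)
def sq(h,z,dx=0,dy=0): return [[h+dx,h+dy,z],[h+dx,-h+dy,z],[-h+dx,-h+dy,z],[-h+dx,h+dy,z]]
E
python3 - <<'E'
from h import *
overlay('w5','pics/o3.png',255,130,140,120,5,[(sq(28,36),(0,255,0)),(sq(25,36),(0,0,255))])
E
```

View pics/o3.png

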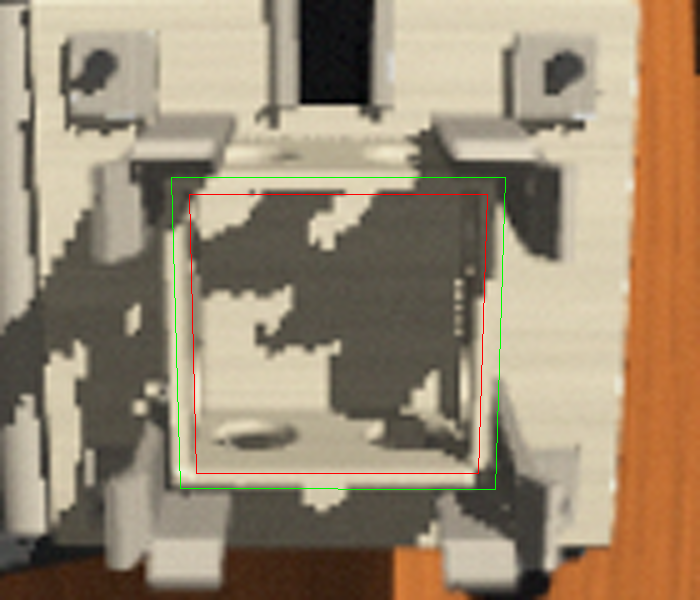

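Run:
```python
from h import *
S=np.load('pics/HS.npy')[1]; o=[np.pi,0,S[2]+np.pi/2]
bot.grip(0.8)
bot.move_ptp([S[0],S[1],110],o)
bot.movel([S[0],S[1],25],max_speed=200); bot.dwell(.1)
m,im=snap('w6')
h=bot.movel([S[0],S[1],-6],max_speed=25,threshold=5); s=bot.get_state(); print(h,s['t'],s['tcp_pos'],s['contact_force'],s['opening'])
```

```text
False 15.825 [ 566.6353 -295.7523   -5.7953] [-0.441  -0.9177  0.1463] 0.8019245255320627
```

View pics/w6.png

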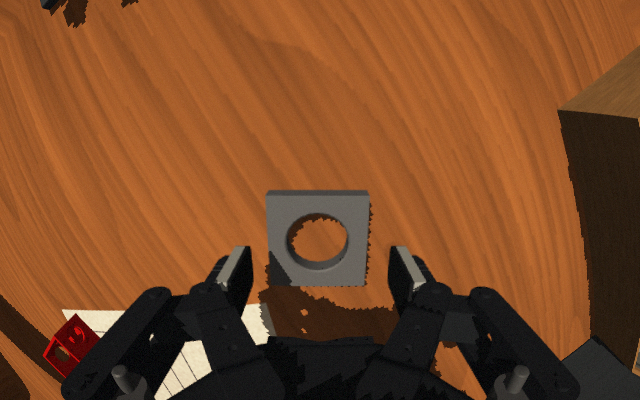

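Run:
```python
from h import *
S=np.load('pics/HS.npy')[1]
bot.movel([S[0],S[1],-4],max_speed=25)
bot.grip(0.0,40); s=bot.get_state(); print(s['opening'],s['t'],s['tcp_pos'],s['contact_force'])
bot.movel([S[0],S[1],40],max_speed=100); bot.dwell(.15)
m,im=snap('w7'); s=bot.get_state(); print(s['opening'],s['t'],s['tcp_pos'],s['orientation'],s['contact_force'])
pickle.dump(s,open('pics/s7.pkl','wb'))
cv2.imwrite('pics/z8.png',cv2.resize(im[190:340,230:410],None,fx=4,fy=4,interpolation=cv2.INTER_CUBIC))
```

```text
0.643327512906089 16.3417 [ 566.8327 -295.8745   -3.5661] [ 0.4214 -0.1953  2.8086]
0.6446613657337951 17.1333 [ 565.8918 -295.2616   39.0916] [-3.14   -0.0001  1.0311] [-0.2719  0.0319 -0.3294]
```

View pics/z8.png

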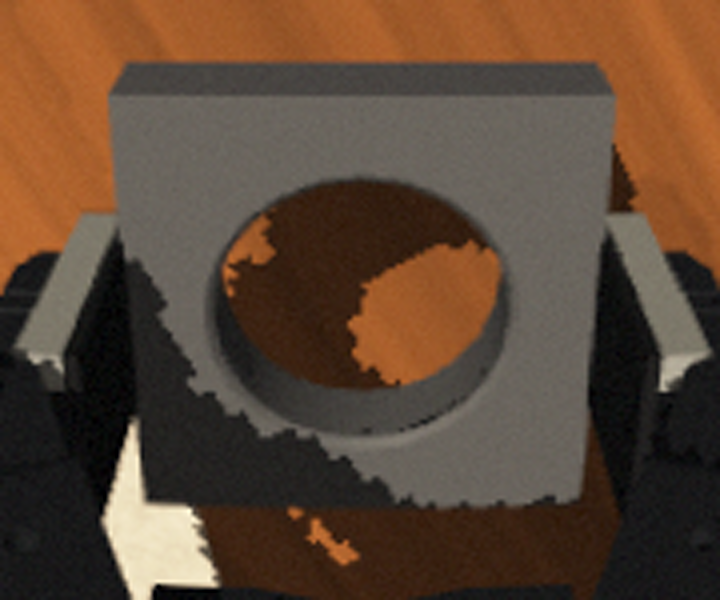

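Run:
```python
from h import *
m,im=load('w7'); s=pickle.load(open('pics/s7.pkl','rb'))
tcp=s['tcp_pos']; Rt=R(s['orientation'])
px=zc([(615,95),(109,95),(599,63),(127,63),(582,500),(146,503)],230,190,4)
def mod(p):
    P=np.array([(28,28,12),(28,-28,12),(28,28,0),(28,-28,0),(-28,28,12),(-28,-28,12)],float)
    P[:,2]*=-1
    return (P@R([0,p[4],p[3]]).T+p[:3])@Rt.T+tcp
r=least_squares(lambda p:(proj(m,mod(p))-px).ravel(),[0,0,-3,0,0]); print(r.x,r.cost); print(r.fun.reshape(-1,2))
```

```text
[ 0.5566  0.0382 -2.664  -0.0025  0.0069] 0.5328032277339164
[[ 0.4352 -0.0658]
 [-0.0708  0.2766]
 [-0.4443 -0.421 ]
 [ 0.2215 -0.1072]
 [-0.3934  0.3831]
 [ 0.2254 -0.0528]]
```

Run:
```python
from h import *
n=np.load('pics/nest.npy'); Rn,_=nestT(n); o=place_ori(n,np.pi/2)
P=lambda z:n2w(n,[-1.0,0.2,z])[0]
def rep(tag):
    s=bot.get_state(); print(tag,s['t'],'nestpos',(s['tcp_pos']-np.array([n[0],n[1],58]))@Rn,'F',s['contact_force']@Rn,s['opening'])
bot.movel([566,-295,130],max_speed=250)
bot.move_ptp(P(140),o); rep('up')
bot.movel(P(68),max_speed=200); rep('68')
h=bot.movel(P(42),max_speed=60,threshold=8); rep(h)
h=bot.movel(P(29),max_speed=20,threshold=6); rep(h)
bot.dwell(.1); rep('d')
```

```text
up 18.8917 nestpos [  0.1564  -0.3303 139.7062] F [ 0.1548 -0.3463 -0.2437] 0.6408281787997485
68 19.4 nestpos [-1.343  -0.4114 67.3716] F [-0.2883  0.4942 -0.1889] 0.642784667604239
False 19.9833 nestpos [-1.1328  0.2321 42.0546] F [-0.1077 -0.4524 -0.0636] 0.6435030081932738
True 20.4917 nestpos [-0.7794  0.1796 32.6972] F [0.7726 0.3848 7.29  ] 0.6449145253408581
d 20.5917 nestpos [-0.7954  0.2029 32.6939] F [-0.228  -0.6186  7.5448] 0.6400675579030638
```

Contact at 32.7 mm, expected 32.4, so the spacer is seated on the housing. Releasing and moving on to look at it and the cover.

Run:
```python
from h import *
n=np.load('pics/nest.npy'); Rn,_=nestT(n); o=place_ori(n,np.pi/2)
P=lambda z:n2w(n,[-0.8,0.2,z])[0]
bot.grip(0.85); bot.dwell(.25)
bot.movel(P(150),max_speed=200); bot.dwell(.15)
m,im=snap('w8'); s=bot.get_state(); print(s['t'],s['contact_force'])
overlay('w8','pics/o4.png',255,130,140,120,5,[(sq(28,48,-2.2),(0,255,0))])
# cover view
bot.move_ptp([455,330,200],[np.pi,0,0.3]); bot.dwell(.2)
m,im=snap('w9'); print(bot.get_state()['t'])
```

```text
22.0917 [ 0.0767 -0.3514 -0.1836]
26.0417
```

View pics/o4.png

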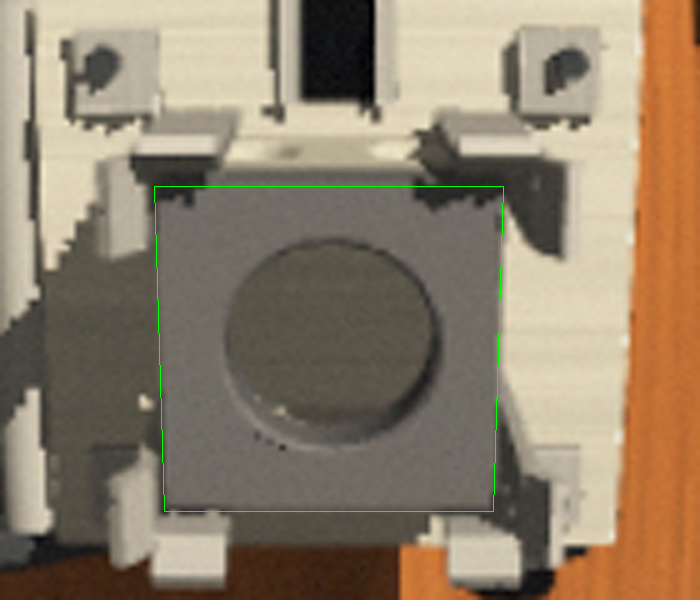

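View pics/w9.png

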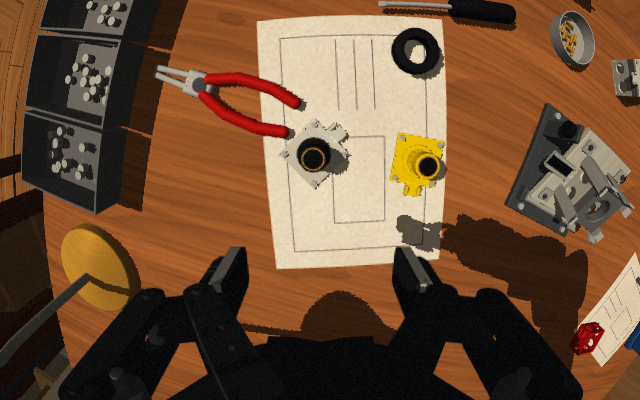

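Run:
```python
from h import *
m,im=load('w9')
cv2.imwrite('pics/z9.png',cv2.resize(im[90:200,260:370],None,fx=6,fy=5.45,interpolation=cv2.INTER_CUBIC))
```

```text
(no output)
```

View pics/z9.png

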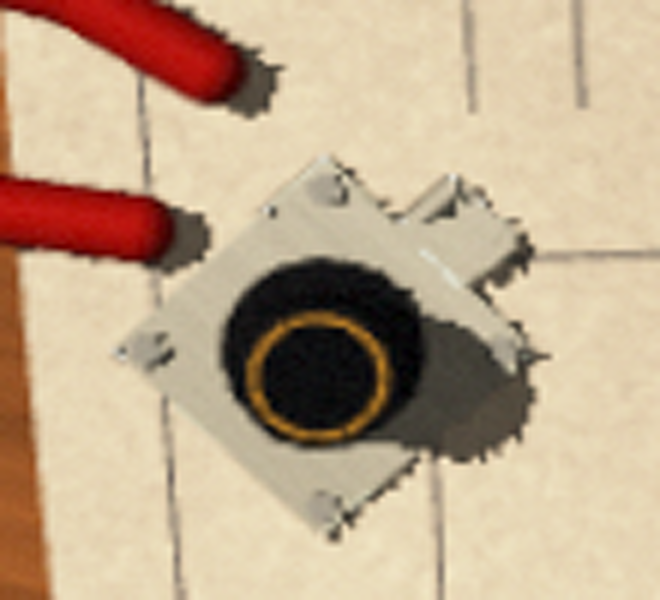

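Run:
```python
from h import *
m,im=load('w9')
c=np.array([[260+(x+.5)/6-.5,90+(y+.5)/5.45-.5] for x,y in [(325,157),(522,358),(330,530),(116,350)]])
C=fitsq(m,c,4); print(C)
tip=atz(m,[260+490/6,90+205/5.45],3)
a=np.arctan2(tip[1]-C[1],tip[0]-C[0]); print('tongue dir',a,np.hypot(*(tip[:2]-C[:2])))
yaw=C[2]+np.pi/2*np.round((a-C[2])/(np.pi/2)); C[2]=yaw; print('cover',C); np.save('pics/cover.npy',C)
# rim circle center check z=40, flange
rim=np.array([260+(318+.5)/6-.5,90+(377+.5)/5.45-.5]); print('rim centre',atz(m,rim,40))
f=6;x0,y0=260,90
big=cv2.resize(im[90:200,260:370],None,fx=6,fy=6,interpolation=cv2.INTER_CUBIC)[:600]
Rc=R([0,0,yaw])
def dr(P,col):
    q=proj(m,np.array(P,float)@Rc.T+[C[0],C[1],0]); q=((q-[x0,y0]+.5)*f-.5).round().astype(int); cv2.polylines(big,[q.reshape(-1,1,2)],True,col,1)
dr(sq(28,4),(0,255,0)); dr([[28,9,4],[42,9,4],[42,-9,4],[28,-9,4]],(255,0,0))
th=np.linspace(0,6.28,40); dr(np.c_[14*np.cos(th),14*np.sin(th),0*th+40],(0,255,255))
cv2.imwrite('pics/o5.png',big)
# pliers handle points
for q in [(155,228),(225,85)]: print('pliers end',atz(m,[260+q[0]/6,90+q[1]/5.45],7))
```

```text
sides [54.6719 54.2209 50.4593 54.5079] rms px 1.4059127226962518
[476.7996 344.1053  -0.4938]
tongue dir -0.5171603035595923 42.30174953224936
cover [476.7996 344.1053  -0.4938]
rim centre [476.8857 344.2008  40.    ]
pliers end [491.7015 379.7478   7.    ]
pliers end [522.5535 375.7933   7.    ]
```

View pics/o5.png

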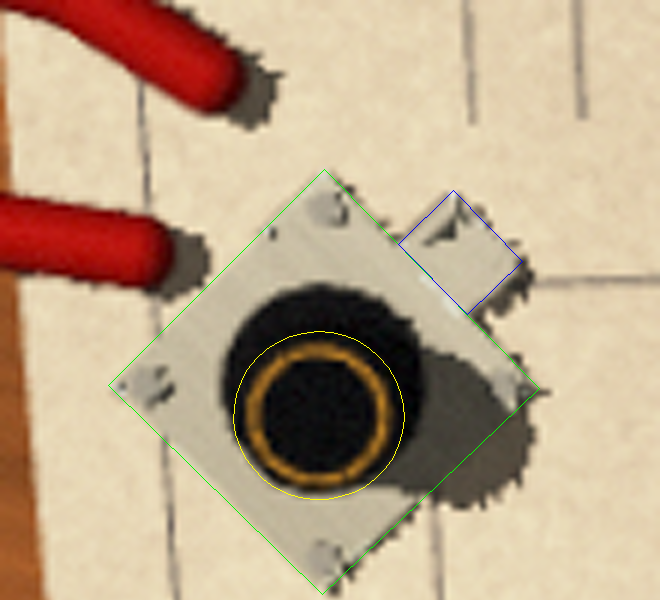

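Run:
```python
from h import *
C=np.load('pics/cover.npy'); o=[np.pi,0,C[2]+np.pi/2]
n=np.load('pics/nest.npy'); op=place_ori(n,np.pi)
print(solve_ik([C[0],C[1],10],o),solve_ik(n2w(n,[0,0,140])[0],op),solve_ik(n2w(n,[0,0,58])[0],op))
bot.grip(0.6)
bot.move_ptp([C[0],C[1],100],o)
bot.movel([C[0],C[1],50],max_speed=150); bot.dwell(.05)
print(bot.movel([C[0],C[1],10],max_speed=60,threshold=8), bot.get_state()['contact_force'])
bot.grip(0.0,60); s=bot.get_state(); print(s['opening'],s['t'],s['tcp_pos'],s['contact_force'])
bot.movel([C[0],C[1],60],max_speed=100); bot.dwell(.15)
m,im=snap('w10'); s=bot.get_state(); print(s['opening'],s['t'],s['tcp_pos'],s['orientation'],s['contact_force'])
pickle.dump(s,open('pics/s10.pkl','wb'))
```

```text
[ 0.4996  0.6237 -0.3443  0.6028  0.      2.5642] [-0.128  -0.0439 -0.9554  0.1364  0.0288 -0.0499] [-0.1217  0.1799 -0.9713 -0.1035  0.0257 -0.0445]
False [-0.907   0.007   0.5208]
0.3118053838395431 32.6083 [477.3783 344.4213  10.6852] [0.1603 0.6016 3.2506]
0.3059293665317205 33.4583 [476.1926 343.7597  59.132 ] [-3.1407  0.0013  1.077 ] [ 0.062   0.8556 -0.4429]
```

View pics/w10.png

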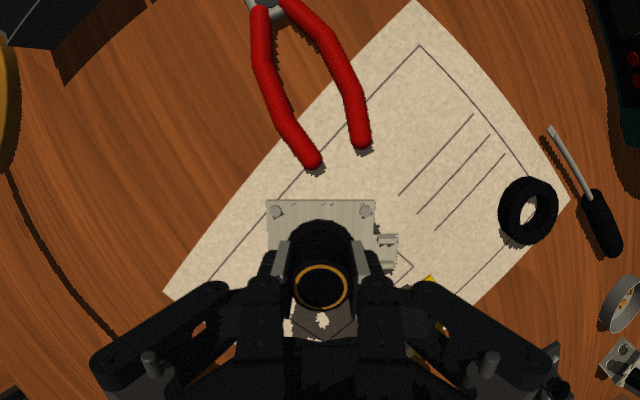

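Run:
```python
from h import *
m,im=load('w10'); 
cv2.imwrite('pics/z10.png',cv2.resize(im[190:290,250:415],None,fx=4.8,fy=4.8,interpolation=cv2.INTER_CUBIC))
```

```text
(no output)
```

View pics/z10.png

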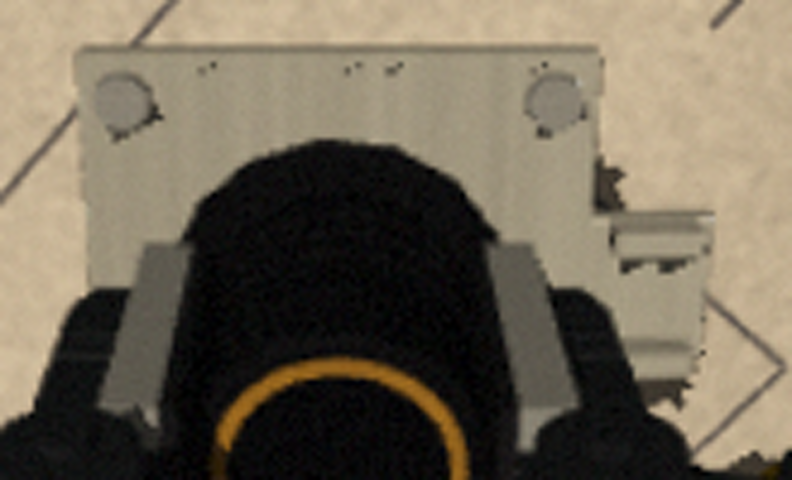

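Run:
```python
from h import *
m,im=load('w10'); s=pickle.load(open('pics/s10.pkl','rb'))
tcp=s['tcp_pos']; Rt=R(s['orientation'])
px=zc([(602,53),(76,53),(597,46),(80,46),(595,205),(714,213)],250,190,4.8)
P0=np.array([(28,28,4),(28,-28,4),(28,28,0),(28,-28,0),(10,28,4),(9,42,4)],float); P0[:,2]*=-1
def mod(p): return (P0@R([0,p[4],p[3]]).T+p[:3])@Rt.T+tcp
f=lambda p:np.r_[(proj(m,mod(p))-px).ravel(),(p[2]-10.6)*.5, p[4]*20]
r=least_squares(f,[0,0,10,0,0]); print(r.x,r.cost); print(r.fun[:12].reshape(-1,2))
```

```text
[-0.4678  0.0732 11.5984 -0.005   0.0004] 1.2264205461200004
[[ 0.0469 -0.1665]
 [-0.176   0.3907]
 [-0.21   -0.9091]
 [ 0.2684 -0.3649]
 [-0.2493  0.7904]
 [ 0.3529  0.3208]]
```

Run:
```python
from h import *
n=np.load('pics/nest.npy'); Rn,_=nestT(n); o=place_ori(n,np.pi)
P=lambda z:n2w(n,[-1.5,0.3,z])[0]
def rep(tag):
    s=bot.get_state(); print(tag,s['t'],'nestpos',(s['tcp_pos']-np.array([n[0],n[1],58]))@Rn,'F',s['contact_force']@Rn,s['opening'])
bot.movel([476,344,160],max_speed=250)
bot.move_ptp(P(140),o); bot.dwell(.1); rep('up')
m,im=snap('w11'); cv2.imwrite('pics/sd11.png',cv2.resize(imaging.capture('side')[150:270,240:400],None,fx=5,fy=5,interpolation=cv2.INTER_CUBIC))
```

```text
up 36.3417 nestpos [ -1.4025   0.5077 139.8857] F [ 0.2819 -0.2229 -0.3927] 0.30638835911858103
```

View pics/w11.png

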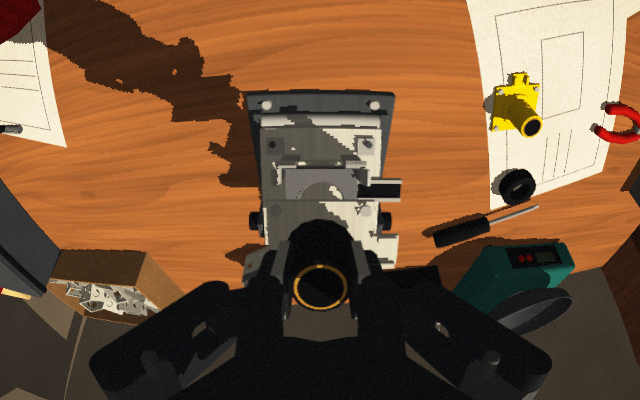

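View pics/sd11.png

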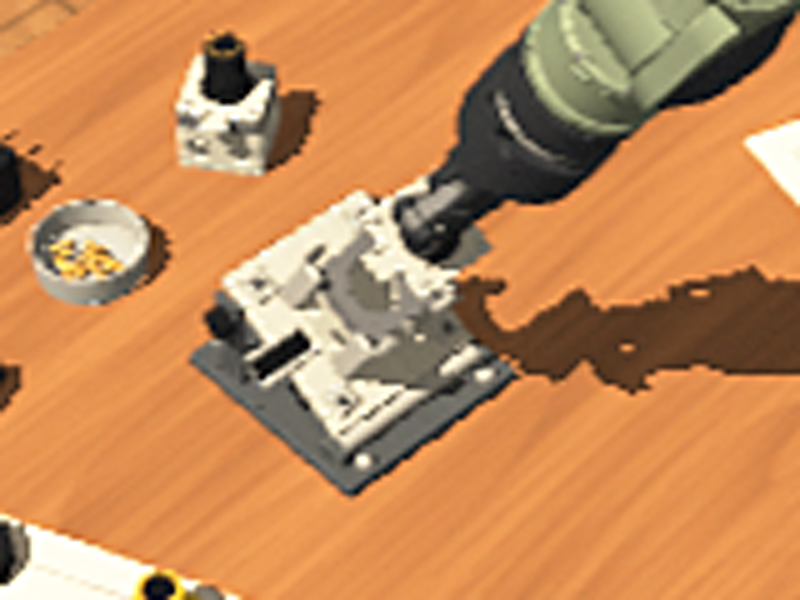

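Run:
```python
from h import *
n=np.load('pics/nest.npy'); Rn,_=nestT(n)
P=lambda z:n2w(n,[-1.6,0.1,z])[0]
def rep(tag):
    s=bot.get_state(); print(tag,s['t'],'nestpos',(s['tcp_pos']-np.array([n[0],n[1],58]))@Rn,'F',s['contact_force']@Rn,s['opening'])
bot.movel(P(80),max_speed=150); bot.dwell(.05)
h=bot.movel(P(64),max_speed=40,threshold=8); rep(h)
h=bot.movel(P(54),max_speed=15,threshold=6); rep(h)
bot.dwell(.1); rep('d'); snap('w12')
```

```text
False 37.5917 nestpos [-1.9639  0.1051 63.7935] F [-0.2751 -0.149  -0.8443] 0.30891642375853334
True 38.0333 nestpos [-1.351   0.1364 58.9659] F [ 1.0066 -0.2322  5.978 ] 0.30886896511106915
d 38.1333 nestpos [-1.3455  0.1334 58.9602] F [ 1.21   -0.5115  5.478 ] 0.3082223391644336
```

View pics/w12.png

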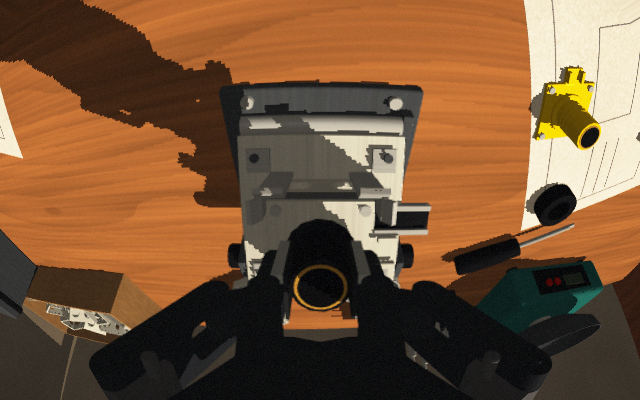

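Run:
```python
from h import *
n=np.load('pics/nest.npy'); Rn,_=nestT(n)
bot.grip(0.6); bot.dwell(.2); print(bot.get_state()['contact_force']@Rn)
bot.movel(n2w(n,[-1.4,0.1,150])[0],max_speed=120)
bot.movel(n2w(n,[-1.4,0.1,190])[0],max_speed=150); bot.dwell(.2)
snap('w13'); print(bot.get_state()['t'],bot.get_state()['contact_force'])
overlay('w13','pics/o6.png',235,90,160,120,5,[(sq(28,52,-2.3),(0,255,0)),([[9,28,52],[9,42,52],[-9,42,52],[-9,28,52]],(255,0,0)),([[14*np.cos(a)-2.3,14*np.sin(a),88] for a in np.linspace(0,6.28,40)],(0,255,255))])
cv2.imwrite('pics/sd13.png',cv2.resize(imaging.capture('side')[150:270,240:400],None,fx=5,fy=5,interpolation=cv2.INTER_CUBIC)); cv2.imwrite('pics/top13.png',imaging.capture('top'))
```

```text
[0.0188 0.1068 0.1995]
40.3167 [-0.2393 -0.1829 -0.4779]
```

View pics/o6.png

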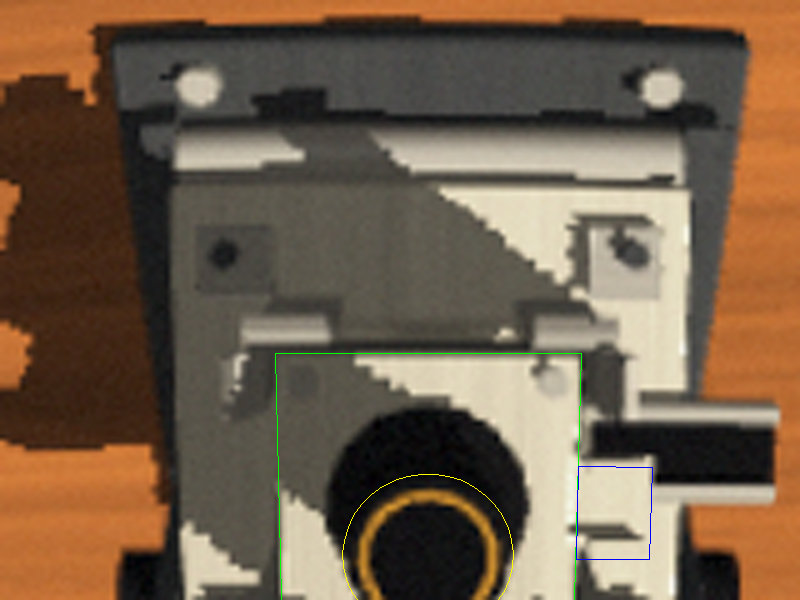

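View pics/sd13.png

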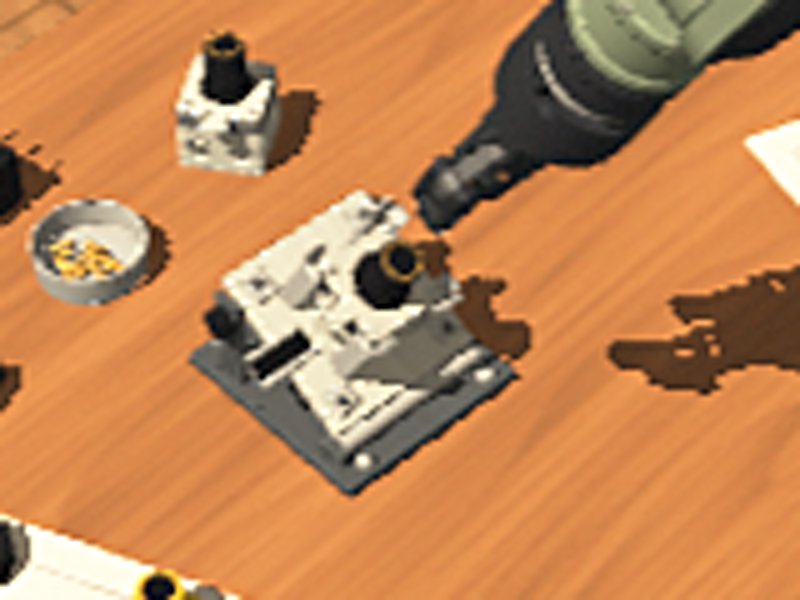

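View pics/top13.png

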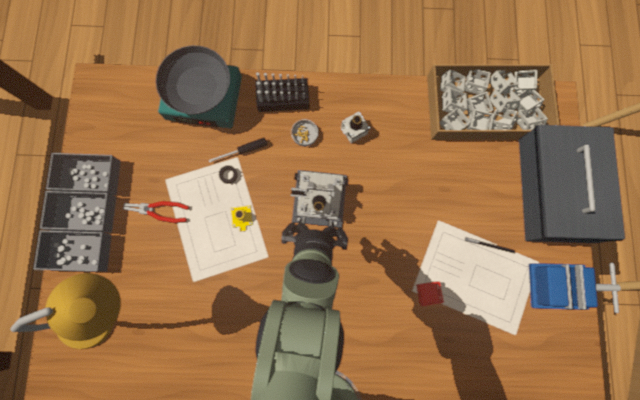

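Run:
```python
from h import *
bot.sign_off()
```

```text
the job is handed in; nothing more can be done
```

The housing, spacer and cover are stacked in the jig's pocket with the cover's tongue towards the cable channel. I handed the job in about 40 s into the 72 s allowed. `sign_off` gives no verdict, so the result rests on my own checks.

- **Seating:** each part was lowered along the jig's z until it touched. Contact heights were within about 0.3 mm of the expected values:

| Part | Tool height at contact (mm) | Expected (mm) |
|---|---|---|
| Housing | 8.0 | 7.7 |
| Spacer | 32.7 | 32.4 |
| Cover | 59.0 | 58.7 |

- **Position:** after release, each part slid about 2 mm downslope against the low posts. Fitted offsets in x are about -1.7, -2.2 and -2.3 mm, inside the ±4 mm limit. In the last wrist picture, the cover's outline lies flat at its expected height.
- **Other things:** the last top picture shows the tape, pliers, screwdriver, pen, finished lamp, tin and both decoys where they were at the start, judged by eye. The gripper is clear of the stack, with no contact force beyond noise.
- **Small disagreements:** the cover's corner fit on the table was rougher (1.4 px). One plate corner in the first jig fit was about 1 px off. Later views showed no effect from either.

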